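Stamp a sample box on a long side, then on an end

TASK

Mark the closed sample box with the bench stamp on two faces: first slide the box along the bench so that the middle of one of its long sides presses the stamp's spring pad fully home, then turn the box a quarter turn and press the pad fully home with the middle of one of its short ends. Leave the box lying flat in front of the stamp with that end still square to the pad and close to it; keep the box level all the time, since the samples in it are open, and leave the other things on the bench where they are.

Things in the scene. Friction and masses are not known exactly. Their poses are not given: they have to be found in the camera images.
- box: closed white plastic sample box, grey seam, blank paper label on top; a plain block 140 long (own x), 100 wide (own y), 50 high, 0.3 to 0.52 kg, loose, too wide to grip: push it. Origin: centre of its underside. Long sides: y = +-50 faces; short ends: x = +-70 faces. Starts between robot and stamp, a long side towards the stamp, up to about 0.75 rad askew to it
- stamp: fixed marking stamp: bent steel bracket 74 high with a spring pad on its robot side. Own x points away from the robot, into the pad. Origin: bench under the resting pad's face. Pad: rubber-faced plate 60 wide (y), z 8 to 52, x 0 to 14 at rest. Bracket from x 31, base plate 6 thick x 25 to 145. Nothing is wider than y = +-30, so a long box side overhangs and can be hooked from behind
- stamp_face (a point): middle of the resting pad's face, 30 above the bench; axes as the stamp's (x into the pad, y along its 60 width). Fixed: it does not move with the pad
- pad (a joint): travel of the spring pad along the stamp's x: 0 = sprung out, 0.010 = fully home (stop). It takes about 2 N to start and 8 N at the stop, and springs back when let go, pushing the box back by up to about 15 mm
- jar: squat amber glass jar with white cap, 68 across, 85 high, stands about 170 left of and 60 to 100 behind the pad; leave alone. Origin: centre of its underside
- tube_rack: blue rack with eight capped tubes, 105 x 60, 77 high, stands about 180 right of and 60 to 100 behind the pad; leave alone. Origin: centre of its underside
- beaker: glass beaker, 76 across, 90 high, on the left of the bench; leave alone. Origin: centre of its underside
- mug: white mug, 84 across, 90 high, on the left of the bench; leave alone. Origin: centre of its underside
- wipes_box: white and red wipes box, 230 x 115, 80 high, on the right of the bench; leave alone. Origin: centre of its underside
- timer: flat white bench timer, 85 x 65, 22 high, on the right of the bench; leave alone. Origin: centre of its underside

How it is judged:
On the way, in this order (a step that is already met when the one before it is completed fails the run):
1. a long side of the box, squarely and about its middle, presses the pad fully home (over 8 mm; square within 0.08 rad, middle within 25 mm) (value of joint pad above 0.008 m and contact force between box and stamp above 1 N and angle between the y axis of box and the x axis of stamp_face, either way round below 0.08 rad and x of box in the frame of stamp_face below -0.03 m and y of box in the frame of stamp_face between -0.025 and 0.025 m), for 0.2 s.
2. then a short end of the box, squarely and about its middle, presses the pad fully home (over 8 mm; square within 0.08 rad, middle within 25 mm) (value of joint pad above 0.008 m and contact force between box and stamp above 1 N and angle between the x axis of box and the x axis of stamp_face, either way round below 0.08 rad and x of box in the frame of stamp_face below -0.03 m and y of box in the frame of stamp_face between -0.025 and 0.025 m), for 0.2 s.
At the end, for the whole second after the job is handed in: the box rests flat on the bench, end-on to the stamp: its long axis within 0.15 rad of the stamp's x, its end within 35 mm of the pad's rest position and its middle within 35 mm of the pad's middle line (angle between the x axis of box and the x axis of stamp_face, either way round below 0.15 rad and x of box in the frame of stamp_face between -0.105 and -0.05 m and y of box in the frame of stamp_face between -0.035 and 0.035 m and angle between box's own z axis and vertical below 0.05 rad and height (world z) of box below 0.008 m and linear speed of box below 0.02 m/s); the robot touches nothing.
It fails at once if the box is tilted by more than 0.3 rad (angle between box's own z axis and vertical above 0.3 rad).
It fails at once if another thing on the bench is shoved by more than 30 mm (distance of any of jar, tube_rack, beaker, mug, wipes_box, timer from where it was at the start of the episode above 0.03 m).
It also fails if it takes over 72 s, if anything falls off the work surface, if the arm or the gripper's body presses on something with over 40 N, if the wrist force passes 120 N, or if a joint passes its speed limit or range.

ROBOT

A 6-joint arm with a two-finger parallel gripper is mounted at the origin on the work surface. World frame = base frame: x ahead of the robot, y to its left, z up, the work surface at z = 0. Lengths are in m, angles in rad, forces in N, time in s.
With the tool pointing down it reaches from about 0.225 to 0.725 m from the base axis. Payload 3.1 kg.
Tool frame: the origin (TCP) lies at the very end of the fingers, on their centre line; the grasp point (between the pads) lies 19 mm behind it; z points along the fingers, y is the line along which they close (so a half turn about z gives the same grasp; the last joint's range is limited). The gripper opens to 85 mm and grips with 20 to 120 N. Pads are 22 mm wide; open, the fingers measure 114 mm over their backs; the gripper's body (76 mm by 85 mm) begins 54 mm behind the grasp point. The pads swing forward as they close: fully open they stand 13 mm farther back than shut.
Start: joints at [-1.326, 0.048, 0.099, 1.622, 0, 1.443], TCP at [0.191, -0.489, 0.231] pointing down, gripper open.
Joint ranges: [-2.91, 2.91], [-0.99, 1.94], [-1.21, 1.42], [-2.12, 2.29], [-1.49, 1.47], [-3.14, 3.14]. Speed limits (rad/s): [2.79, 2.79, 3.14, 3.14, 3.14, 3.14].

INTERFACE

Orientations are given as [roll, pitch, yaw] about the fixed x, y, z axes, in that order (R = Rz(yaw) Ry(pitch) Rx(roll)).
In Python, from rig import manip, cams gives the robot as it stands (manip), with the cameras (cams).
- The arm moves only by the shell command python3 jog.py 'ROWS' [OPENING] [FORCE]. ROWS is 1 to 10 rows, one to a line, with the numbers parted by commas; each row has 6 numbers: dx, dy, dz in m, then a rotation vector rx, ry, rz in rad; each row shifts and turns the commanded pose from where the row before left it, along the tool's axes as they then stand; what a row does not reach is not made up. A row lasts 1/12 s, in which the tool goes at most 0.0417 m and 0.125 rad, less where a joint would pass 70% of its speed; a pose out of reach is approached as far as the arm can. OPENING is the finger opening in m, set as the command begins (- or left out keeps the last). The fingers move at their own pace and stop on an object; FORCE is the grip in N (left out, the last holds). Time passes only in rows, so rows that do not move let the fingers close. It prints the time, the measured TCP pose, the force, the opening and the grip force at its end. Input that does not fit is refused with a message, and nothing moves.
- manip.read_state(): the state, without advancing time (a new reading comes with each control period).
- cams.grab_frame(name): name is "scene" or "top" or "wrist"; returns the picture (384x512x3 uint8, red, green, blue); there is no depth.
- cams.get_calibration(name): a dict with "fx", "fy", "cx", "cy" (pixels), "eye" and "orientation" of the camera in the world; the wrist camera has in their place "mount" (4x4, takes a point from camera to tool coordinates, whose origin is the TCP and whose axes are the flange's). Camera axes: x right, y down, z forward; pixel columns grow to the right and rows downward; lengths in m; the calibration is good to about 2 mm. A picture is of the moment at which its call begins: read the wrist's pose just before it. get_calibration takes no time and is no camera call.
- manip.hand_in(): hands the job in; it is judged then, once.
The state is a dict: "t": time; "q": joint angles; "joint_velocities": joint speeds; "effort": joint torques, N m; "position": TCP position; "orientation": TCP orientation; "ft_force": force on the tool from outside, world axes, zero at the start; "ft_torque": the same for the moment, N m; "grip_width": finger opening in m; "finger_force": force on a finger pad.
Only numpy, scipy, OpenCV 4.12 (cv2) and the standard library are available. Lean on these libraries where they do the work, as an engineer would, in place of code of your own. Each camera call takes 0.05 s, during which the arm holds its last target. There are 200 camera calls.

## Working session

There is one attempt and no reset: what is moved stays moved. The work goes in short steps, Python scripts to look and compute and a shell command to move; the robot and the scene stay as the last step left them, time stands still between calls to the robot, and variables do not carry over. Pictures are saved under pics/ and viewed, at most 10 in all, crops included, and the job is handed in when it is done.

```bash
ls; mkdir -p pics; python3 - <<'E'
from rig import manip, cams
import cv2,json
for n in ["top","scene"]:
    c=cams.get_calibration(n); print(n,c)
    cv2.imwrite(f"pics/{n}0.png",cams.grab_frame(n)[:,:,::-1])
s=manip.read_state(); print(s)
E
```

```text
jog.py
pics
rig.py
top {'fx': 351.53572834912376, 'fy': 351.53572834912376, 'cx': 254.4555735599796, 'cy': 189.2135678171207, 'eye': array([ 0.34672333, -0.00299484,  1.19178179]), 'orientation': array([-2.96471781, -0.01709877, -1.57812569])}
scene {'fx': 383.3546837228484, 'fy': 383.3546837228484, 'cx': 251.1146379028224, 'cy': 185.87208086968965, 'eye': array([1.23689958, 0.42195799, 0.74721912]), 'orientation': array([-2.27894084, -0.01980752,  2.14263843])}
{'t': 0.1, 'q': array([-1.32579540e+00,  4.87154496e-02,  9.77499757e-02,  1.62198492e+00,
       -1.11507252e-05,  1.44300371e+00]), 'joint_velocities': array([ 0.00067713, -0.00125536,  0.00372265, -0.00084563, -0.00091538,
        0.00123714]), 'effort': array([ 3.72374037e-03, -3.39851546e+01,  3.20935464e+01,  1.57882663e-02,
        3.09505663e-05, -2.68981807e-06]), 'position': array([ 0.19106974, -0.48840994,  0.23021177]), 'orientation': array([-3.13945474e+00, -2.63464664e-04,  3.72793280e-01]), 'ft_force': array([-0.04269922,  0.41006284,  0.2506815 ]), 'ft_torque': array([0.02658771, 0.03826595, 0.04375871]), 'finger_force': 0.0, 'grip_width': 0.08515999727510272}
```

View pics/top0.png

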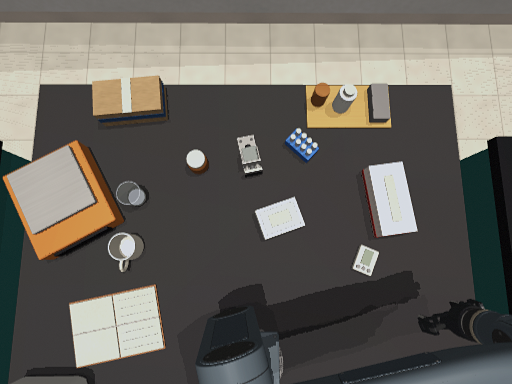

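The top view shows the box at about px (280,217), the stamp at (250,155) with its pad edge near row 170, the jar at (197,160) and the rack at (303,144). I'll enlarge this area.

```bash
cat > h.py <<'E'
from rig import manip, cams
import numpy as np, cv2
from scipy.spatial.transform import Rotation as R
def ray(n,px,z):
    c=cams.get_calibration(n); M=R.from_euler('xyz',c['orientation']).as_matrix()
    out=[]
    for u,v in np.atleast_2d(px):
        d=M@[(u-c['cx'])/c['fx'],(v-c['cy'])/c['fy'],1]; e=np.array(c['eye'])
        out.append(e+d*(z-e[2])/d[2])
    return np.array(out)
def proj(n,p):
    c=cams.get_calibration(n); M=R.from_euler('xyz',c['orientation']).as_matrix()
    q=(np.atleast_2d(p)-c['eye'])@M
    return np.c_[q[:,0]/q[:,2]*c['fx']+c['cx'],q[:,1]/q[:,2]*c['fy']+c['cy']]
def box_pose(im,n="top"):
    "centre, long axis angle of box from its bright top (z=.05)"
    g=im.min(axis=2); m=(g>120).astype(np.uint8)
    roi=np.zeros_like(m); roi[165:275,195:345]=1
    m=cv2.morphologyEx(m*roi,cv2.MORPH_CLOSE,np.ones((3,3)))
    cs,_=cv2.findContours(m,cv2.RETR_EXTERNAL,cv2.CHAIN_APPROX_NONE)
    c=max(cs,key=cv2.contourArea)[:,0].astype(float)
    w=ray(n,c,.05)[:,:2]
    (cx,cy),(a,b),t=cv2.minAreaRect(w.astype(np.float32)*1000)
    if a<b: a,b,t=b,a,t+90
    return cx/1000,cy/1000,np.deg2rad((t+90)%180-90),a,b
E
python3 - <<'E'
from h import *
im=cv2.imread("pics/top0.png"); print(box_pose(im[:,:,::-1]))
cv2.imwrite("pics/c0.png",cv2.resize(im[120:255,215:325],None,fx=5.4,fy=5.4*0.8,interpolation=cv2.INTER_CUBIC)[:600]) if 0 else cv2.imwrite("pics/c0.png",cv2.resize(im[125:245,215:325],None,fx=5,fy=5,interpolation=cv2.INTER_CUBIC))
E
```

```text
(0.4569236145019531, -0.1053223876953125, np.float64(-1.2383410781680457), 139.6964111328125, 101.343505859375)
```

View pics/c0.png

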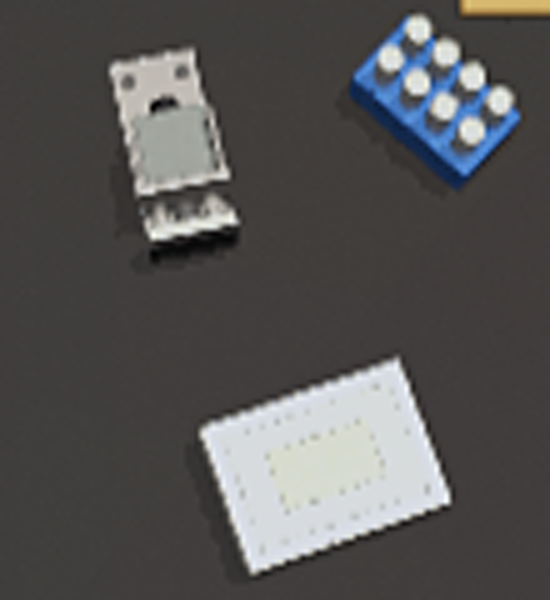

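View pics/scene0.png

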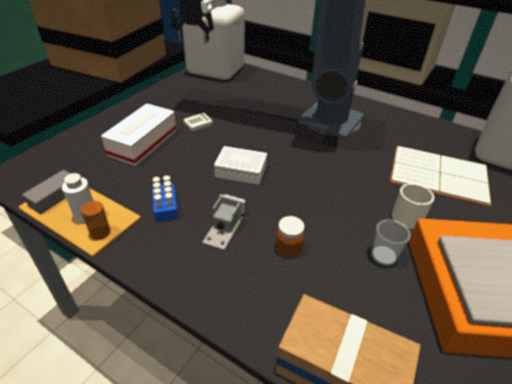

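```bash
cat >> h.py <<'E'
def fit_stamp():
    from scipy.optimize import least_squares
    pts=np.array([[149,241],[240,223],[110,66],[194,48]],float)
    pts=(pts+.5)/5-.5+[215,125]
    def mod(p):
        x,y,a,w=p; c,s=np.cos(a),np.sin(a)
        L=np.array([[0,.03,.052],[0,-.03,.052],[.145,w,.006],[.145,-w,.006]])
        return np.c_[x+c*L[:,0]-s*L[:,1],y+s*L[:,0]+c*L[:,1],L[:,2]]
    r=least_squares(lambda p:(proj("top",mod(p))-pts).ravel(),[.55,-.02,.2,.028])
    return r.x,r.fun
E
python3 - <<'E'
from h import *
p,f=fit_stamp(); print(p,f.round(2))
x,y,a,_=p
im=cv2.imread("pics/top0.png")
b=box_pose(im[:,:,::-1]); c,s=np.cos(a),np.sin(a)
d=np.array([b[0]-x,b[1]-y]); print("box in stamp",d@[c,s],d@[-s,c],b[2]-a+np.pi/2)
# refine: overlay on scene view
def L(l): l=np.array(l); return np.c_[x+c*l[:,0]-s*l[:,1],y+s*l[:,0]+c*l[:,1],l[:,2]]
sc=cv2.imread("pics/scene0.png"); sc=cv2.resize(sc[130:260,130:330],None,fx=4,fy=4,interpolation=cv2.INTER_CUBIC)
for l in ([[0,.03,.052],[0,-.03,.052],[0,-.03,.008],[0,.03,.008]],[[.145,.028,.006],[.145,-.028,.006],[.025,-.028,.006],[.025,.028,.006]],[[.031,.03,.074],[.031,-.03,.074]]):
    q=((proj("scene",L(l))-[130,130]+.5)*4-.5).round().astype(int); cv2.polylines(sc,[q],True,(0,255,0),1)
a2=b[2];u=np.array([np.cos(a2),np.sin(a2)]);v=np.array([-u[1],u[0]])
P=[np.r_[np.array(b[:2])+i*.07*u+j*.05*v,.05] for i,j in((1,1),(1,-1),(-1,-1),(-1,1))]
q=((proj("scene",P)-[130,130]+.5)*4-.5).round().astype(int); cv2.polylines(sc,[q],True,(0,0,255),1)
cv2.imwrite("pics/s1.png",sc)
E
```

```text
[ 0.60962301 -0.02175628  0.20361803  0.03030244] [ 0.42  0.67 -0.13  0.65 -0.18 -0.83 -0.13 -0.59]
box in stamp -0.16644306435556996 -0.05096179890765375 0.12883721510534274
```

View pics/s1.png

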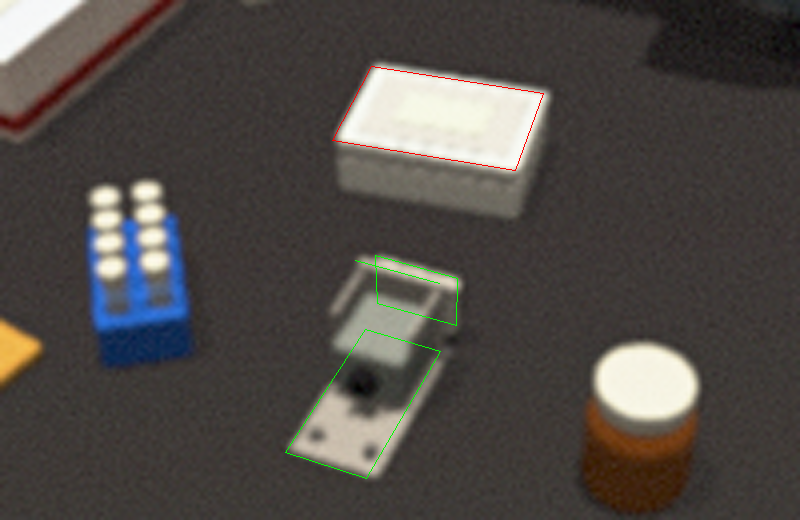

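The red and green overlays fit to about 2 mm. The top view's white bar seems to be the pad plate, with the black rubber in front of it. I'll refit with the rubber thickness left free.

```bash
python3 - <<'E'
s=open('h.py').read()
s=s.replace("x,y,a,w=p;","x,y,a,w,r=p;").replace("[[0,.03,.052],[0,-.03,.052],[.145,w","[[r,.03,.052],[r,-.03,.052],[.145,w").replace(".2,.028]",".2,.028,0]")
open('h.py','w').write(s)
E
python3 - <<'E'
from h import *
p,f=fit_stamp(); print(p.round(4),f.round(2))
im=cv2.imread("pics/top0.png"); print(im[168:182,248:262:4].min(axis=2))
x,y,a=p[:3];c,s=np.cos(a),np.sin(a)
b=box_pose(im[:,:,::-1]);d=np.array([b[0]-x,b[1]-y]); print("box in stamp",d@[c,s],d@[-s,c],b[2]-a+np.pi/2)
E
```

```text
[ 0.607  -0.0223  0.2041  0.0303  0.005 ] [ 0.29  0.01 -0.27 -0.01 -0.03 -0.12  0.01  0.12]
[[129 128 164 215]
 [180 183 216 201]
 [220 219 207  37]
 [209 209  37  43]
 [179  60  32   9]
 [ 33  19  13  13]
 [ 16  11  15  33]
 [ 11  15  30  59]
 [ 27  31  51  62]
 [ 48  52  63  60]
 [ 51  63  60  60]
 [ 62  61  60  61]
 [ 62  61  61  61]
 [ 61  60  61  60]]
box in stamp -0.16380066922458061 -0.05085523490101564 0.128355066840794
```

Refit residuals are under 0.3 px: stamp at (0.607, -0.022), yaw 0.204. In the stamp frame the box is at (-0.164, -0.051), with 0.128 rad skew.

Plan, pushing with both open fingers so the box stays square:
1. Push it sideways to centre it.
2. Push it forward onto the pad.
3. Hook both overhangs and pull it back while turning it.
4. Centre it again and press the short end.

```bash
cat >> h.py <<'E'
SX,SY,SA=.607,-.0223,.2041
def to(xs,ys,z,yaw):
    "remaining move to a stamp-frame target, in the tool's present axes"
    st=manip.read_state(); Rt=R.from_euler('xyz',st['orientation'])
    c,s=np.cos(SA),np.sin(SA); p=st['position']; d=[p[0]-SX,p[1]-SY]
    T=np.array([SX+c*xs-s*ys,SY+s*xs+c*ys,z])
    Rg=R.from_euler('xyz',[np.pi,0,yaw+SA])
    print("t %.2f stamp xy %.4f %.4f z %.4f q6 %.2f F"%(st['t'],d[0]*c+d[1]*s,-d[0]*s+d[1]*c,p[2],st['q'][5]),st['ft_force'].round(1))
    print("move tool:",Rt.inv().apply(T-p).round(4),"rot:",(Rt.inv()*Rg).as_rotvec().round(3),"world",T.round(3))
def seebox(name=None):
    im=cams.grab_frame("top"); b=box_pose(im); c,s=np.cos(SA),np.sin(SA); d=[b[0]-SX,b[1]-SY]
    print("box stamp xy %.4f %.4f long axis %.3f size %.0f %.0f"%(d[0]*c+d[1]*s,-d[0]*s+d[1]*c,(b[2]-SA)%np.pi,b[3],b[4]))
    if name: cv2.imwrite("pics/"+name,im[:,:,::-1])
E
python3 -c "
from h import *
to(-.158,-.158,.15,1.5708)"
```

```text
t 0.10 stamp xy -0.5018 -0.3721 z 0.2302 q6 1.44 F [-0.   0.4  0.3]
move tool: [ 0.3748 -0.1532  0.0806] rot: [-0.002 -0.002 -1.402] world [ 0.484 -0.209  0.15 ]
```

```bash
python3 jog.py '0.0375,-0.0153,0.008,0,0,0
0.0375,-0.0153,0.008,0,0,0
0.0375,-0.0153,0.008,0,0,0
0.0375,-0.0153,0.008,0,0,0
0.0375,-0.0153,0.008,0,0,0
0.0375,-0.0153,0.008,0,0,0
0.0375,-0.0153,0.008,0,0,0
0.0375,-0.0153,0.008,0,0,0
0.0375,-0.0153,0.008,0,0,0
0.0375,-0.0153,0.008,0,0,0' .06
python3 jog.py '0,0,0,0,0,-0.12
0,0,0,0,0,-0.12
0,0,0,0,0,-0.12
0,0,0,0,0,-0.12
0,0,0,0,0,-0.12
0,0,0,0,0,-0.12'
python3 jog.py '0,0,0,0,0,-0.12
0,0,0,0,0,-0.12
0,0,0,0,0,-0.12
0,0,0,0,0,-0.12
0,0,0,0,0,-0.12
0,0,0,0,0,-0.082
0,0,0,0,0,0'
python3 -c "
from h import *
to(-.158,-.158,.012,1.5708); seebox()"
```

```text
t: 0.93
position: [0.4856, -0.208, 0.1504]
orientation: [-3.141, 0.001, 0.373]
ft_force: [0.4, -1.0, 0.4]
grip_width: 0.0599
finger_force: 0.0
t: 1.43
position: [0.4844, -0.2095, 0.1506]
orientation: [-3.14, -0.0, 1.099]
ft_force: [0.7, 0.0, 0.4]
grip_width: 0.0605
finger_force: 0.0
t: 2.02
position: [0.4843, -0.2096, 0.1506]
orientation: [-3.141, -0.001, 1.776]
ft_force: [0.0, -0.1, 0.1]
grip_width: 0.0602
finger_force: 0.0
t 2.02 stamp xy -0.1581 -0.1586 z 0.1506 q6 0.83 F [ 0.  -0.1  0.1]
move tool: [0.0004 0.0002 0.1386] rot: [-0.001 -0.001  0.001] world [ 0.484 -0.209  0.012]
box stamp xy -0.1637 -0.0507 long axis 1.701 size 139 101
```

```bash
python3 jog.py '0,0,0.035,0,0,0
0,0,0.035,0,0,0
0,0,0.035,0,0,0
0,0,0.02,0,0,0
0,0,0.012,0,0,0
0.01,0,0,0,0,0
0.01,0,0,0,0,0
0.005,0,0,0,0,0
0.005,0,0,0,0,0
0.005,0,0,0,0,0'
python3 jog.py '0.006,0,0,0,0,0
0.006,0,0,0,0,0
0.006,0,0,0,0,0
0.006,0,0,0,0,0
0.006,0,0,0,0,0
0.004,0,0,0,0,0
0.004,0,0,0,0,0
0,0,0,0,0,0'
python3 -c "
from h import *
to(-.158,-.082,.012,1.5708); seebox('t1.png')"
```

```text
t: 2.9
position: [0.4791, -0.1762, 0.0166]
orientation: [3.139, 0.004, 1.775]
ft_force: [0.2, -2.2, 0.2]
grip_width: 0.0599
finger_force: 1.4
t: 3.57
position: [0.4701, -0.1373, 0.0143]
orientation: [3.141, -0.001, 1.775]
ft_force: [2.3, -2.3, 1.0]
grip_width: 0.0599
finger_force: 1.2
t 3.57 stamp xy -0.1574 -0.0849 z 0.0143 q6 0.94 F [ 2.3 -2.3  1. ]
move tool: [ 0.0029 -0.0006  0.0023] rot: [ 0.001 -0.001  0.   ] world [ 0.469 -0.135  0.012]
box stamp xy -0.1550 -0.0048 long axis 1.571 size 138 101
```

View pics/t1.png

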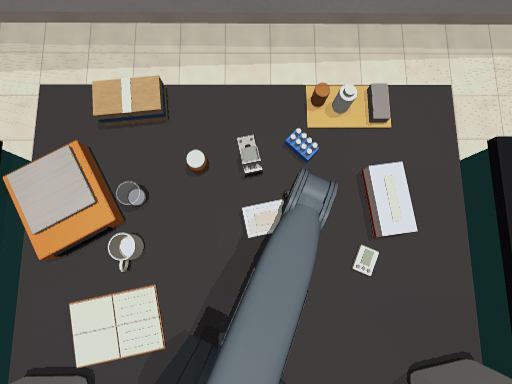

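The arm covers part of the box, but it is squared up and at about y = -5 mm. I'll nudge it 4 mm more, then move round to its rear.

```bash
python3 jog.py '0.004,0,0,0,0,0
0.003,0,0,0,0,0
0,0,0,0,0,0
-0.02,0,0,0,0,0
-0.02,0,0,0,0,0
0,0,-0.03,0,0,0
0,0,-0.035,0,0,0
0,0,-0.03,0,0,0
0,-0.03,0,0,0,0
0.03,-0.03,0,0,0,0'
python3 jog.py '0.03,-0.03,0,0,0,-0.12
0,0,0,0,0,-0.12
0,0,0,0,0,-0.12
0,0,0,0,0,-0.12
0,0,0,0,0,-0.12
0,0,0,0,0,-0.12
0,0,0,0,0,-0.12
0,0,0,0,0,-0.12
0,0,0,0,0,-0.12
0,0,0,0,0,-0.12' .085
python3 jog.py '0,0,0,0,0,-0.12
0,0,0,0,0,-0.12
0,0,0,0,0,-0.12
0,0,0,0,0,0'
python3 -c "
from h import *
to(-.245,0,.012,3.1416); seebox()"
```

```text
t: 4.45
position: [0.4145, -0.1565, 0.1114]
orientation: [3.138, 0.003, 1.773]
ft_force: [-1.8, -0.0, 0.7]
grip_width: 0.0598
finger_force: 0.0
t: 5.28
position: [0.3762, -0.1291, 0.1078]
orientation: [3.138, -0.004, 2.981]
ft_force: [-0.5, 0.3, -1.6]
grip_width: 0.0852
finger_force: 0.0
t: 5.62
position: [0.3763, -0.1293, 0.1079]
orientation: [3.137, -0.002, -2.946]
ft_force: [-1.1, -0.6, 0.6]
grip_width: 0.0847
finger_force: 0.0
t 5.62 stamp xy -0.2476 -0.0580 z 0.1079 q6 -0.70 F [-1.1 -0.6  0.6]
move tool: [-0.0024  0.0576  0.0961] rot: [ 0.005 -0.002 -0.008] world [ 0.367 -0.072  0.012]
box stamp xy -0.1555 0.0016 long axis 1.571 size 139 101
```

```bash
python3 jog.py '0,0.03,0,0,0,-0.008
0,0.029,0,0,0,0
0,0,0.035,0,0,0
0,0,0.03,0,0,0
0,0,0.02,0,0,0
0,0,0.01,0,0,0
-0.01,0,0,0,0,0
-0.008,0,0,0,0,0
-0.006,0,0,0,0,0
-0.006,0,0,0,0,0'
python3 jog.py '-0.008,0,0,0,0,0
-0.01,0,0,0,0,0
-0.01,0,0,0,0,0
-0.01,0,0,0,0,0
-0.01,0,0,0,0,0
-0.01,0,0,0,0,0
-0.01,0,0,0,0,0
-0.008,0,0,0,0,0
-0.004,0,0,0,0,0
0,0,0,0,0,0'
python3 -c "
from h import *
to(-.1,0,.012,3.1416); seebox()"
```

```text
t: 6.5
position: [0.3965, -0.0673, 0.0152]
orientation: [-3.141, 0.001, -2.941]
ft_force: [-3.3, 0.1, 2.0]
grip_width: 0.085
finger_force: 1.6
t: 7.33
position: [0.4753, -0.051, 0.0146]
orientation: [-3.142, 0.002, -2.94]
ft_force: [-0.4, -0.0, -1.0]
grip_width: 0.085
finger_force: 0.0
t 7.33 stamp xy -0.1348 -0.0014 z 0.0146 q6 -0.45 F [-0.4 -0.  -1. ]
move tool: [-0.0348  0.0015  0.0027] rot: [-0.     0.002 -0.003] world [ 0.509 -0.043  0.012]
box stamp xy -0.0741 0.0411 long axis 3.134 size 103 59
```

```bash
python3 jog.py '-0.004,0,0,0,0,0
-0.004,0,0,0,0,0
-0.004,0,0,0,0,0
-0.003,0,0,0,0,0
-0.003,0,0,0,0,0
-0.003,0,0,0,0,0
-0.003,0,0,0,0,0
0,0,0,0,0,0'
python3 jog.py '-0.003,0,0,0,0,0
-0.003,0,0,0,0,0
-0.003,0,0,0,0,0
0,0,0,0,0,0
0,0,0,0,0,0'
python3 -c "
from h import *
to(-.1,0,.012,3.1416); cams.grab_frame('scene'); cv2.imwrite('pics/s2.png',cv2.resize(cams.grab_frame('scene')[100:260,130:330,::-1],None,fx=4,fy=3.75))"
```

```text
t: 8.05
position: [0.4984, -0.0462, 0.0142]
orientation: [3.141, 0.001, -2.94]
ft_force: [-0.5, -0.3, -0.1]
grip_width: 0.0851
finger_force: 0.4
t: 8.47
position: [0.5036, -0.045, 0.0143]
orientation: [-3.141, -0.006, -2.941]
ft_force: [-9.9, -2.4, 7.2]
grip_width: 0.0852
finger_force: 5.0
t 8.47 stamp xy -0.1059 -0.0013 z 0.0143 q6 -0.42 F [-9.9 -2.4  7.2]
move tool: [-0.0059  0.0013  0.0022] rot: [-0.    -0.006 -0.003] world [ 0.509 -0.043  0.012]
```

View pics/s2.png

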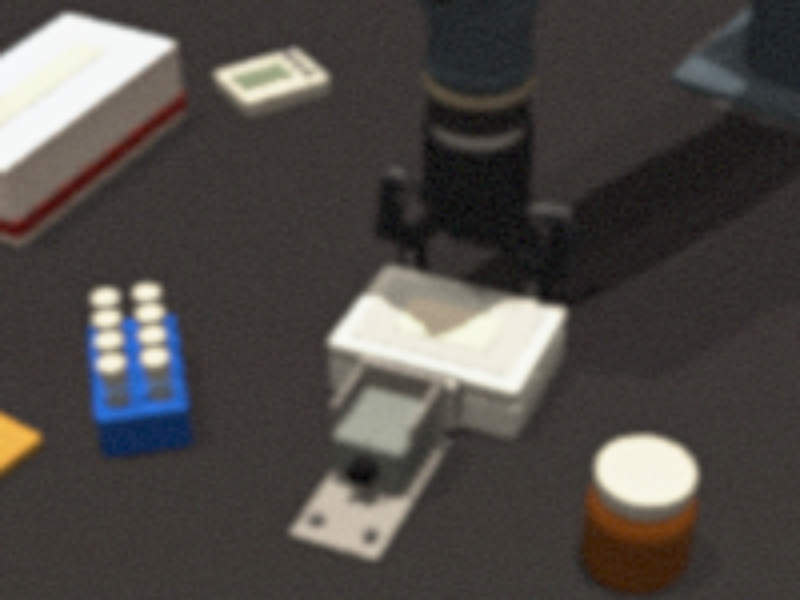

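```bash
python3 jog.py '-0.002,0,0,0,0,0
-0.002,0,0,0,0,0
-0.002,0,0,0,0,0
0,0,0,0,0,0
0,0,0,0,0,0
0,0,0,0,0,0'
python3 -c "
from h import *
p=np.array([(329,345),(512,394),(569,310),(393,266)],float); p=(p+.5)/[4,3.75]-.5+[130,100]
w=ray('scene',p,.05); c,s=np.cos(SA),np.sin(SA); d=w[:,:2]-[SX,SY]
q=np.c_[d@[c,s],d@[-s,c]]; print(q.round(3), q.mean(0))
to(-.1,0,.012,3.1416)"
```

```text
t: 9.07
position: [0.5072, -0.0442, 0.0143]
orientation: [-3.141, -0.01, -2.941]
ft_force: [-15.3, -5.0, 10.9]
grip_width: 0.0849
finger_force: 7.7
[[ 0.006 -0.063]
 [ 0.007  0.071]
 [-0.095  0.076]
 [-0.096 -0.06 ]] [-0.0447065   0.00593596]
t 9.07 stamp xy -0.1021 -0.0013 z 0.0143 q6 -0.42 F [-15.3  -5.   10.9]
move tool: [-0.0022  0.0013  0.0022] rot: [-0.    -0.01  -0.003] world [ 0.509 -0.043  0.012]
```

```bash
python3 jog.py '-0.002,0,0,0,0,0
-0.002,0,0,0,0,0
0,0,0,0,0,0
0,0,0,0,0,0
0,0,0,0,0,0'
python3 -c "
from h import *
to(-.1,0,.012,3.1416)"
```

```text
t: 9.48
position: [0.5087, -0.0439, 0.0143]
orientation: [-3.141, -0.016, -2.941]
ft_force: [-20.3, -5.0, 16.5]
grip_width: 0.085
finger_force: 10.8
t 9.48 stamp xy -0.1006 -0.0013 z 0.0143 q6 -0.41 F [-20.3  -5.   16.5]
move tool: [-0.0007  0.0013  0.0023] rot: [-0.001 -0.016 -0.004] world [ 0.509 -0.043  0.012]
```

```bash
python3 jog.py '-0.002,0,-0.002,0,0,0
-0.002,0,-0.002,0,0,0
-0.001,0,-0.001,0,0,0
0,0,0,0,0,0
0,0,0,0,0,0
0,0,0,0,0,0'
python3 -c "
from h import *
to(-.1,0,.012,3.1416);  cv2.imwrite('pics/s3.png',cv2.resize(cams.grab_frame('scene')[150:240,190:310,::-1],None,fx=6,fy=6,interpolation=cv2.INTER_CUBIC))"
```

```text
t: 9.98
position: [0.5084, -0.0438, 0.0146]
orientation: [-3.141, -0.027, -2.942]
ft_force: [-23.1, -8.9, 4.4]
grip_width: 0.0851
finger_force: 12.0
t 9.98 stamp xy -0.1009 -0.0010 z 0.0146 q6 -0.41 F [-23.1  -8.9   4.4]
move tool: [-0.0009  0.0011  0.0025] rot: [-0.    -0.027 -0.005] world [ 0.509 -0.043  0.012]
```

View pics/s3.png

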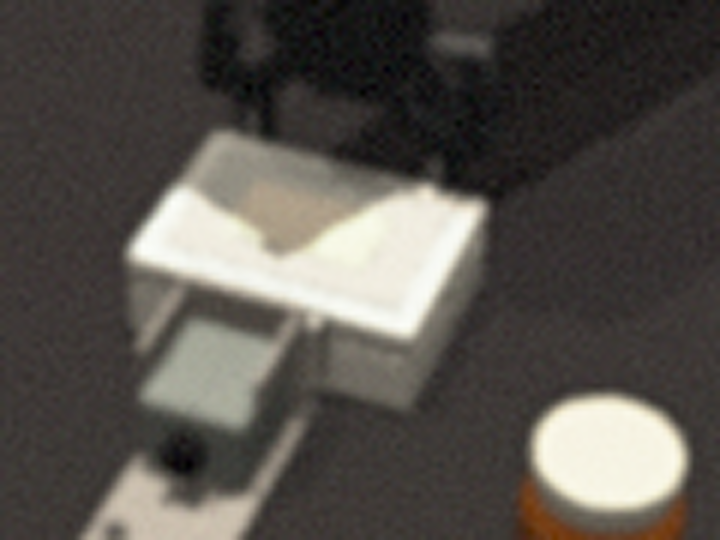

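The picture shows the box square against the pad. With 25 N forward and little downward force it no longer moves, so the pad is at its stop. I'll release and look from above.

```bash
python3 jog.py '0.004,0,0,0,0,0
0.004,0,0,0,0,0
0.004,0,0,0,0,0
0.006,0,0,0,0,0.005
0.01,0,0,0,0,0
0.02,0,0,0,0,0
0.03,0,-0.01,0,0,0
0.03,0,-0.03,0,0,0
0,0,-0.03,0,0,0
0,0,-0.03,0,0,0'
python3 jog.py '0.03,0,-0.02,0,0,0
0.035,0,0,0,0,0
0.035,0,0,0,0,0
0.02,0,0,0,0,0
0,0,0,0,0,0'
python3 -c "
from h import *
seebox(); to(.006,0,.13,3.1416)"
```

```text
t: 10.87
position: [0.4145, -0.0622, 0.1194]
orientation: [3.141, 0.002, -2.946]
ft_force: [2.2, -1.2, 0.8]
grip_width: 0.0853
finger_force: 0.0
t: 11.28
position: [0.2969, -0.0865, 0.1398]
orientation: [-3.139, 0.003, -2.948]
ft_force: [1.1, -0.6, -0.1]
grip_width: 0.0849
finger_force: 0.0
box stamp xy -0.0372 0.0009 long axis 1.563 size 139 127
t 11.33 stamp xy -0.3150 -0.0005 z 0.1399 q6 -0.69 F [0.7 0.5 0.5]
move tool: [-0.321   0.0038  0.0115] rot: [-0.003  0.005 -0.01 ] world [ 0.613 -0.021  0.13 ]
```

```bash
python3 jog.py '-0.0379,0,0,0,0,0
-0.0379,0,0,0,0,0
-0.0379,0,0,0,0,0
-0.0379,0,0,0,0,0
-0.0379,0,0,0,0,0
-0.0379,0,0,0,0,0
-0.0379,0,0,0,0,0
-0.0379,0,0,0,0,0
-0.0379,0,0,0,0,-0.01
0,0.001,0,0,0,0'
python3 -c "
from h import *
to(.021,0,.013,3.1416); w=cams.grab_frame('wrist'); cv2.imwrite('pics/w1.png',w[:,:,::-1])"
```

```text
t: 12.17
position: [0.6393, -0.0161, 0.1327]
orientation: [3.139, 0.001, -2.932]
ft_force: [-0.8, -0.0, -1.6]
grip_width: 0.0851
finger_force: 0.0
t 12.17 stamp xy 0.0329 -0.0005 z 0.1327 q6 -0.34 F [-0.8 -0.  -1.6]
move tool: [0.0121 0.0003 0.1197] rot: [0.002 0.001 0.005] world [ 0.628 -0.018  0.013]
```

View pics/w1.png

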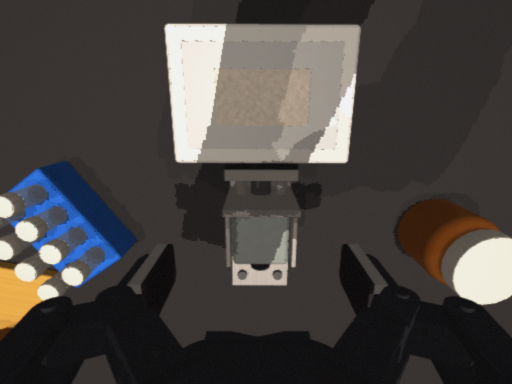

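The wrist view shows the box square in front of the stamp. The fingers at (150,285) and (365,280) straddle the bracket symmetrically, clear of the rack and jar. Next I descend and pull back slowly.

```bash
python3 jog.py '0.012,0,0,0,0,0
0,0,0.03,0,0,0
0,0,0.03,0,0,0
0,0,0.03,0,0,0
0,0,0.02,0,0,0
0,0,0.009,0,0,0
0,0,0,0,0,0'
python3 jog.py '0.005,0,0,0,0,0
0.006,0,0,0,0,0
0.006,0,0,0,0,0
0.006,0,0,0,0,0
0.007,0,0,0,0,0
0.008,0,0,0,0,0
0.008,0,0,0,0,0
0.006,0,0,0,0,0
0,0,0,0,0,0'
python3 -c "
from h import *
to(-.07,0,.013,3.1416); seebox()"
```

```text
t: 12.8
position: [0.6186, -0.0203, 0.0174]
orientation: [3.14, -0.003, -2.935]
ft_force: [-1.5, 0.0, -0.2]
grip_width: 0.085
finger_force: 0.0
t: 13.55
position: [0.5687, -0.0321, 0.0206]
orientation: [-3.141, 0.0, -2.936]
ft_force: [1.3, 1.0, 1.0]
grip_width: 0.085
finger_force: 0.9
t 13.55 stamp xy -0.0395 -0.0018 z 0.0206 q6 -0.38 F [1.3 1.  1. ]
move tool: [0.0305 0.0019 0.0076] rot: [-0.001  0.     0.002] world [ 0.538 -0.036  0.013]
box stamp xy -0.1033 -0.0675 long axis 2.919 size 103 23
```

```bash
python3 jog.py '0.006,0,0.003,0,0,0
0.007,0.001,0.003,0,0,0
0.007,0,0,0,0,0
0.007,0,0,0,0,0
0.006,0,0,0,0,0
0,0,0,0,0,0'
python3 jog.py '0.0053,0.0045,0,0,0,-0.0785
0.0053,0.0045,0,0,0,-0.0785
0.0053,0.0045,0,0,0,-0.0785
0.0053,0.0045,0,0,0,-0.0785
0.0053,0.0045,0,0,0,-0.0785
0.0053,0.0045,0,0,0,-0.0785
0.0053,0.0045,0,0,0,-0.0785
0.0053,0.0045,0,0,0,-0.0785
0.0053,0.0045,0,0,0,-0.0785
0.0053,0.0045,0,0,0,-0.0785'
python3 -c "
from h import *
seebox('t2.png'); to(-.07,0,.013,3.1416); 
w=cams.grab_frame('wrist'); t=cams.grab_frame('top'); cv2.imwrite('pics/w2.png',np.hstack([w[:,:,::-1][::1,56:456],cv2.resize(t[120:280,190:350,::-1],(384,384))]))"
```

```text
t: 14.1
position: [0.5349, -0.0376, 0.0132]
orientation: [3.141, -0.003, -2.936]
ft_force: [1.5, -0.3, 0.4]
grip_width: 0.0848
finger_force: 0.4
t: 14.93
position: [0.4682, -0.0266, 0.013]
orientation: [3.138, 0.001, -2.146]
ft_force: [1.7, 2.2, 2.5]
grip_width: 0.085
finger_force: 1.7
box stamp xy -0.1869 -0.0309 long axis 2.358 size 130 76
t 14.98 stamp xy -0.1383 0.0238 z 0.0127 q6 -1.20 F [0.8 2.3 1.8]
move tool: [-0.0309 -0.0654 -0.0006] rot: [ 0.004 -0.003  0.794] world [ 0.538 -0.036  0.013]
```

View pics/w2.png

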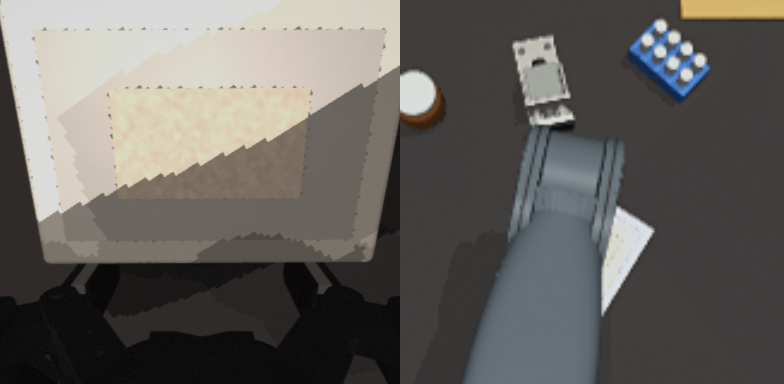

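The wrist view shows the box still flush with both fingers (front edge from (45,262) to (372,262)), so it is turning with the tool. I'll finish the turn, then back off and look.

```bash
python3 jog.py '0.0053,0.0045,0,0,0,-0.0785
0.0053,0.0045,0,0,0,-0.0785
0.0053,0.0045,0,0,0,-0.0785
0.0053,0.0045,0,0,0,-0.0785
0.0053,0.0045,0,0,0,-0.0785
0.0053,0.0045,0,0,0,-0.0785
0.0053,0.0045,0,0,0,-0.0785
0.0053,0.0045,0,0,0,-0.0785
0.0053,0.0045,0,0,0,-0.0785
0.0053,0.0045,0,0,0,-0.078'
python3 jog.py '0,0,0,0,0,0
-0.01,0,0,0,0,0
-0.02,0,0,0,0,0
0,0,-0.03,0,0,0
0,0,-0.03,0,0,0
0,0,-0.03,0,0,0
0,0,-0.02,0,0,0
-0.04,0,0,0,0,0
-0.04,0,0,0,0,0
-0.03,0,0,0,0,0'
python3 -c "
from h import *
seebox('t3.png'); to(-.2,-.16,.13,4.7124)"
```

```text
t: 15.92
position: [0.4137, -0.0673, 0.0128]
orientation: [3.138, 0.003, -1.364]
ft_force: [0.1, 2.1, 2.4]
grip_width: 0.085
finger_force: 1.4
t: 16.75
position: [0.3866, 0.071, 0.1243]
orientation: [-3.141, 0.001, -1.37]
ft_force: [0.7, 0.7, -0.3]
grip_width: 0.085
finger_force: 0.0
box stamp xy -0.2022 -0.0684 long axis 0.001 size 141 99
t 16.80 stamp xy -0.1977 0.1407 z 0.1239 q6 -1.76 F [-1.6  2.5  0.4]
move tool: [ 0.3006  0.0031 -0.0077] rot: [0.001 0.005 0.003] world [ 0.444 -0.22   0.13 ]
```

```bash
python3 jog.py '0.038,0.0005,0,0,0,0
0.038,0.0005,0,0,0,0
0.038,0.0005,0,0,0,0
0.038,0.0005,0,0,0,0
0.038,0.0005,0,0,0,0
0.038,0.0005,0,0,0,0
0.038,0.0005,0,0,0,0
0.035,0,0,0,0,0
0,0,0.03,0,0,0
0,0,0.03,0,0,0'
python3 jog.py '0,0,0.03,0,0,0
0,0,0.014,0,0,0
0,0,0.007,0,0,0
-0.01,0,0,0,0,0
-0.008,0,0,0,0,0
-0.006,0,0,0,0,0
-0.006,0,0,0,0,0
-0.008,0,0,0,0,0
-0.008,0,0,0,0,0
-0.008,0,0,0,0,0'
python3 jog.py '-0.008,0,0,0,0,0
-0.008,0,0,0,0,0
-0.008,0,0,0,0,0
-0.008,0,0,0,0,0
-0.006,0,0,0,0,0
-0.005,0,0,0,0,0
-0.003,0,0,0,0,0
0,0,0,0,0,0'
python3 -c "
from h import *
seebox(); to(-.202,-.059,.13,4.7124)"
```

```text
t: 17.63
position: [0.4472, -0.2298, 0.0651]
orientation: [-3.138, -0.005, -1.372]
ft_force: [0.2, 0.1, -0.2]
grip_width: 0.0853
finger_force: 0.0
t: 18.47
position: [0.4352, -0.1745, 0.0144]
orientation: [-3.139, -0.004, -1.366]
ft_force: [2.0, -3.6, 2.7]
grip_width: 0.0849
finger_force: 2.0
t: 19.13
position: [0.4241, -0.1275, 0.0124]
orientation: [3.141, 0.001, -1.365]
ft_force: [0.6, -1.9, 1.7]
grip_width: 0.085
finger_force: 1.1
box stamp xy -0.2022 -0.0059 long axis 3.141 size 139 98
t 19.18 stamp xy -0.2006 -0.0659 z 0.0122 q6 -2.22 F [ 0.5 -2.   1.8]
move tool: [-0.0071  0.0015 -0.1178] rot: [0.001 0.002 0.001] world [ 0.421 -0.121  0.13 ]
```

```bash
python3 jog.py '-0.004,0,0,0,0,0
-0.003,0,0,0,0,0
0,0,0,0,0,0
0.02,0,0,0,0,0
0.02,0,0,0,0,0
0,0,-0.035,0,0,0
0,0,-0.035,0,0,0
0,0,-0.03,0,0,0
-0.03,0.035,0,0,0,0
-0.035,0.035,0,0,0,0'
python3 jog.py '-0.035,0.035,0,0,0,0.12
0,0,0,0,0,0.12
0,0,0,0,0,0.12
0,0,0,0,0,0.12
0,0,0,0,0,0.12
0,0,0,0,0,0.12
0,0,0,0,0,0.12
0,0,0,0,0,0.12
0,0,0,0,0,0.12
0,0,0,0,0,0.12' .06
python3 jog.py '0,0,0,0,0,0.12
0,0,0,0,0,0.12
0,0,0,0,0,0.12
0,0,0,0,0,0.01
0,0,0,0,0,0'
python3 -c "
from h import *
seebox(); to(-.305,0,.012,3.1416)"
```

```text
t: 20.02
position: [0.361, -0.1181, 0.1145]
orientation: [-3.14, 0.001, -1.367]
ft_force: [-1.2, 1.0, 0.7]
grip_width: 0.085
finger_force: 0.0
t: 20.85
position: [0.3239, -0.0935, 0.1115]
orientation: [3.137, -0.0, -2.571]
ft_force: [-0.5, 0.4, 0.5]
grip_width: 0.0599
finger_force: 0.0
t: 21.27
position: [0.3242, -0.0941, 0.1119]
orientation: [3.139, -0.002, -2.933]
ft_force: [-0.0, 0.5, -0.5]
grip_width: 0.0602
finger_force: 0.0
box stamp xy -0.2033 0.0006 long axis 0.000 size 141 99
t 21.32 stamp xy -0.2913 -0.0133 z 0.1121 q6 -0.69 F [ 0.1 -0.7  0.4]
move tool: [0.0135 0.0131 0.1001] rot: [ 0.002 -0.001  0.005] world [ 0.308 -0.084  0.012]
```

```bash
python3 jog.py '0.0135,0.0137,0,0,0,0.005
0,0,0.03,0,0,0
0,0,0.03,0,0,0
0,0,0.025,0,0,0
0,0,0.014,0,0,0
-0.01,0,0,0,0,0
-0.006,0,0,0,0,0
-0.006,0,0,0,0,0
-0.008,0,0,0,0,0
-0.008,0,0,0,0,0'
python3 jog.py '-0.008,0,0,0,0,0
-0.008,0,0,0,0,0
-0.008,0,0,0,0,0
-0.008,0,0,0,0,0
-0.008,0,0,0,0,0
-0.008,0,0,0,0,0
-0.008,0,0,0,0,0
-0.008,0,0,0,0,0
-0.008,0,0,0,0,0
-0.008,0,0,0,0,0'
python3 jog.py '-0.008,0,0,0,0,0
-0.008,0,0,0,0,0
-0.006,0,0,0,0,0
-0.006,0,0,0,0,0
-0.004,0,0,0,0,0
-0.003,0,0,0,0,0
0,0,0,0,0,0'
python3 -c "
from h import *
to(-.141,0,.012,3.1416); seebox('t4.png')"
```

```text
t: 22.15
position: [0.3468, -0.0768, 0.014]
orientation: [-3.142, -0.001, -2.94]
ft_force: [-1.4, -0.3, -1.0]
grip_width: 0.0599
finger_force: 0.8
t: 22.98
position: [0.4254, -0.0608, 0.0139]
orientation: [-3.142, -0.0, -2.941]
ft_force: [-4.9, -1.3, 3.9]
grip_width: 0.0597
finger_force: 2.3
t: 23.57
position: [0.4599, -0.0537, 0.0137]
orientation: [3.141, 0.001, -2.941]
ft_force: [-1.6, -0.8, 1.3]
grip_width: 0.0601
finger_force: 0.9
t 23.57 stamp xy -0.1504 -0.0010 z 0.0137 q6 -0.46 F [-1.6 -0.8  1.3]
move tool: [-0.0094  0.001   0.0017] rot: [ 0.     0.001 -0.003] world [ 0.469 -0.051  0.012]
box stamp xy -0.0480 0.0222 long axis 2.527 size 165 94
```

```bash
python3 jog.py '-0.003,0,0,0,0,0
-0.003,0,0,0,0,0
-0.003,0,0,0,0,0
-0.003,0,0,0,0,0
-0.003,0,-0.001,0,0,0
-0.003,0,-0.001,0,0,0
-0.002,0,-0.001,0,0,0
0,0,0,0,0,0
0,0,0,0,0,0'
python3 -c "
from h import *
to(-.141,0,.012,3.1416);  cv2.imwrite('pics/s4.png',cv2.resize(cams.grab_frame('scene')[140:250,180:320,::-1],None,fx=5,fy=5,interpolation=cv2.INTER_CUBIC))"
```

```text
t: 24.37
position: [0.4693, -0.0515, 0.0138]
orientation: [-3.141, -0.02, -2.942]
ft_force: [-18.8, -7.3, 6.2]
grip_width: 0.0603
finger_force: 10.1
t 24.37 stamp xy -0.1408 -0.0007 z 0.0138 q6 -0.44 F [-18.8  -7.3   6.2]
move tool: [0.0002 0.0007 0.0018] rot: [-0.    -0.02  -0.005] world [ 0.469 -0.051  0.012]
```

View pics/s4.png

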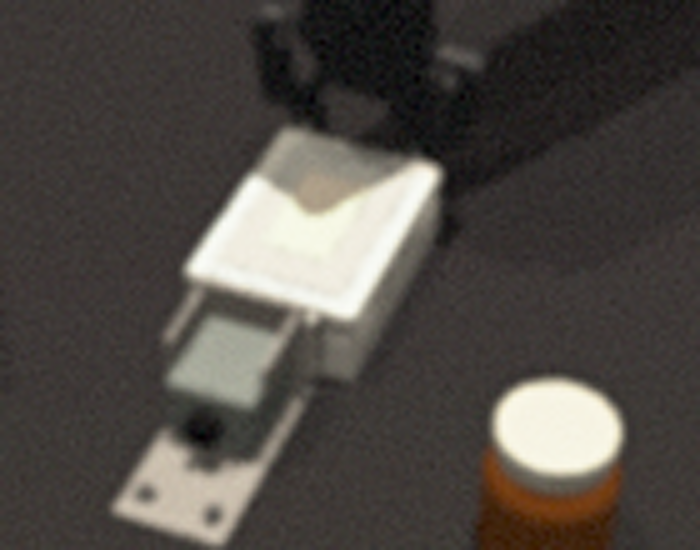

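The box is end-on, square and centred, and the tool is exactly 40 mm farther back than in the first press, as it should be. I'll press a little harder and hold, then release gently.

```bash
python3 jog.py '-0.002,0,-0.001,0,0,0
-0.002,0,-0.001,0,0,0
0,0,0,0,0,0
0,0,0,0,0,0
0,0,0,0,0,0
0,0,0,0,0,0'
python3 jog.py '0.003,0,0,0,0,0
0.003,0,0,0,0,0
0.003,0,0,0,0,0
0.003,0,0,0,0,0
0.003,0,0,0,0,0
0.003,0,0,0,0,0
0.003,0,0,0,0,0
0.003,0,0,0,0,0
0.006,0,0,0,0,0
0.01,0,0,0,0,0'
python3 jog.py '0.03,0,0,0,0,0
0.03,0,-0.03,0,0,0
0.03,0,-0.03,0,0,0
0.03,0,-0.03,0,0,0
0.03,0,-0.02,0,0,0
0,0,0,0,0,0
0,0,0,0,0,0'
python3 -c "
from h import *
seebox('t5.png'); to(0,0,.1,3.1416)"
```

```text
t: 24.92
position: [0.4692, -0.0513, 0.014]
orientation: [-3.141, -0.029, -2.944]
ft_force: [-25.0, -9.9, 4.2]
grip_width: 0.0597
finger_force: 13.0
t: 25.75
position: [0.4455, -0.0572, 0.0202]
orientation: [-3.14, 0.005, -2.94]
ft_force: [-0.1, 0.1, 0.3]
grip_width: 0.0598
finger_force: 0.0
t: 26.33
position: [0.2998, -0.0879, 0.13]
orientation: [-3.136, 0.008, -2.943]
ft_force: [0.1, -0.5, -0.5]
grip_width: 0.0603
finger_force: 0.0
box stamp xy -0.0564 -0.0010 long axis 0.000 size 166 99
t 26.38 stamp xy -0.3144 -0.0014 z 0.1284 q6 -0.70 F [ 0.8 -0.  -1.1]
move tool: [-0.3142  0.0028  0.03  ] rot: [-0.003  0.005 -0.004] world [ 0.607 -0.022  0.1  ]
```

```bash
python3 -c "
from rig import manip, cams
print(manip.hand_in())"
```

```text
the job is handed in; nothing more can be done
None
```

I pressed the pad to its stop with the middle of a long side, then with the middle of a short end. The job is handed in (verdict not shown), with the box last measured end-on, centred and about at the pad and the arm clear; pad travel was judged from about 25 N of push with no further movement, since the pad joint can't be read.

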